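Lock the flywheel and hold a spread circlip at the groove of its axle stub

ROBOT

A 6-joint arm with a two-finger parallel gripper is mounted at the origin on the work surface. World frame = base frame: x ahead of the robot, y to its left, z up, the work surface at z = 0. Lengths are in m, angles in rad, forces in N, time in s.
With the tool pointing down it reaches from about 0.425 to 0.95 m from the base axis. Payload 14.7 kg.
Tool frame: the origin (TCP) lies between the finger pads; the fingertips stand 11 mm ahead of it and the grasp point (between the pads) lies 8 mm behind it; z points along the fingers, y is the line along which they close (so a half turn about z gives the same grasp; the last joint's range is limited). The gripper opens to 85 mm and grips with 20 to 120 N. Pads are 22 mm wide; open, the fingers measure 114 mm over their backs; the gripper's body (76 mm by 85 mm) begins 54 mm behind the grasp point. The pads swing forward as they close: fully open they stand 13 mm farther back than shut.
Start: joints at [1.074, 0.48, 1.596, -0, 1.065, -0.047], TCP at [0.283, 0.585, 0.242] pointing down, gripper open.
Joint ranges: [-2.75, 2.75], [-0.82, 2.05], [0.23, 2.67], [-1.56, 4.7], [0.09, 2.69], [-2.92, 2.92]. Speed limits (rad/s): [1.89, 1.89, 2.39, 3.01, 3.01, 3.01].

INTERFACE

Orientations are given as a rotation vector (axis times angle).
In Python, from cell import env, cams gives the robot as it stands.
- The arm moves only by the tool jog_arm, never from a script. Its argument "moves" is a list of rows, each a list of 7 numbers: the turn, a rotation vector about the tool's x, y, z in rad, then the shift along the tool's x, y, z in mm, then the opening, from 0 (shut) to 1 (fully open). A call has 1 to 20 rows; each row shifts and turns the commanded pose from where the row before left it, along the tool's axes as they then stand; what a row does not reach is not made up. A row lasts 1/8 s, in which the tool goes at most 62.5 mm and 10.7 degrees, less where a joint would pass 70% of its speed; a pose out of reach is approached as far as the arm can. A call is refused whole if a number of a shift passes 62.5 or a number of a turn 0.188, either way. A call with a gripper value outside its range is refused whole. The fingers move at their own pace and stop on an object; the grip force is fixed at half the most. Time passes only in rows, so rows that do not move let the fingers close. It gives the time, the measured TCP pose, the force, the opening and the grip force at its end, in the units of the state.
- env.state(): the state, without advancing time (a new reading comes with each control period).
- cams.grab_frame(name): name is "scene" or "top"; returns a dict with "image" (384x512x3 uint8, red, green, blue), "vertical_fov" (degrees; the focal length in pixels is half the picture's height over the tangent of half this angle, whatever the lens; pixels are square), "cx", "cy" (the principal point, pixels), "R" (3x3) and "t" (3): a world point X has camera coordinates R X + t. Camera axes: x right, y down, z forward; pixel columns grow to the right and rows downward; lengths in m; the calibration is good to about 2 mm. A picture is of the moment at which its call begins. There is no depth.
- env.job_done(): hands the job in; it is judged then, once.
The state is a dict: "clock": time; "joint_pos": joint angles; "qvel": joint speeds; "joint_torque": joint torques, N m; "position": TCP position; "orientation": TCP orientation; "wrist_force": force on the tool from outside, world axes, zero at the start; "moment": the same for the moment, N m; "finger_gap": finger opening in m; "gripper_force": force on a finger pad.
Only numpy, scipy, OpenCV 4.12 (cv2) and the standard library are available. Lean on these libraries where they do the work, as an engineer would, in place of code of your own. Each camera call takes 0.05 s, during which the arm holds its last target. There are 200 camera calls.

TASK

Take the flat lock blade out of its wooden rack, slide it edgewise all the way down into the locking slot beside the flywheel of the record-player drive unit, and let go of it. Then take the circlip pliers from their stand by the handles, squeeze them so that the snap ring on their tips is spread, bring it over the end of the axle stub and lower it, without forcing it, until the ring is level with the groove and centred round it. Finish there still holding the pliers squeezed, upright and clear of the unit (not resting on it), with the blade still in its slot and everything else on the bench left alone.

Things in the scene. Friction and masses are not known exactly. Their poses are not given: they have to be found in the camera images.
- unit: record-player drive unit, fixed: black chassis 162 x 126 x 24, notched aluminium flywheel (radius 42, top 38 above the bench), upright axle stub in its middle, a motor can (radius 15, top 52) at x 54, y 40. Origin on the bench under the stub, z up; its x axis points from the lock bracket to the stub
- groove (a point): middle of the groove in the steel axle stub, on its axis, 51.5 above the bench. Groove 8 wide (47.5 to 55.5 above the bench), 15 in diameter. The stub above it is 18 in diameter, its chamfered end 64 above the bench; just below the groove is the flat top of an aluminium hub, radius 17.5, 47.5 above the bench
- lock_slot (a point): middle of the floor of the locking slot, 24 above the bench, 51 from the stub's axis on the unit's -x side. The slot runs along the unit's x: 34 long, 7 wide, through a notch of the flywheel and a steel bracket with a flared mouth whose edges are about 51 above the bench (14 wide there); open upwards
- blade: flat steel lock blade 28 wide (its x), 4 thick (its y), with a black plastic handle on top, 28 x 12 x 28. Origin in the middle of its foot, z up: bare blade up to 34, handle from 34 to 62. About 50 g, loose. It starts standing in the middle slot of the rack, foot 10 above the bench
- blade_grip (a point): point in the blade's handle to grip, 49 above its foot; close the fingers along the blade's y (12 thick)
- rack: wooden block 56 x 60 x 30 with three parallel slots along its x (20 deep), fixed to the bench; the blade stands in the middle one. Origin under its centre
- stand: dark steel pliers stand, fixed to the bench: base plate with two upright cheeks (inner faces 40 apart along y), on whose tops, 78 above the bench, the pliers' crossbar lies between low lips, 5 high; lift the pliers straight up by at least 60. Origin on the bench between the cheeks
- pliers: circlip pliers, about 190 g, upright, tips down, an open snap ring fast on the tips. Origin under the middle of the crossbar (54 along y, 14 along x). Two flat rubber handles at + and - y, 14 wide along x, from 30 to 90 above the origin, about 38 over both at rest, 30 squeezed. Ring level, 50 below the origin, its middle 18 to +x, gap to -x. Any heading will do on the round stub
- grip (a point): point between the handles at which to squeeze them, 60 above the pliers' origin; close the fingers along the pliers' y
- ring_center (a point): middle of the snap ring (2.5 thick, level), fixed in the pliers' frame, 18 along its x and 50 below its origin. 16 wide inside at rest, inner diameter 26 spread; outer diameter 33 spread
- jaw_left (a joint): angle of the jaw at +y: 0 at rest (ring too small for the stub), 0.081 rad at a hard stop, fully spread. Squeezing the handles together spreads the ring against springs; about 10 N on the handles brings both jaws to their stops, harder squeezing does no harm, and they spring back when let go
- jaw_right (a joint): the same for the jaw at -y; each jaw has its own spring, and squeezing both handles moves both
- screwdriver: bystander, to be left alone: screwdriver with black handle, 180 long, lying on the bench; origin under its centre
- pulley: bystander, to be left alone: grey plastic belt pulley, 48 across and 20 high, lying flat; origin under its centre
- spray_can: bystander, to be left alone: white aerosol can, 52 across and 190 tall; origin under its centre
- oil_bottle: bystander, to be left alone: small white oil bottle, 44 across and 110 tall; origin under its centre
- meter: bystander, to be left alone: grey hand multimeter, 150 x 76 x 34, lying flat at the back; origin under its centre
- screw_cup: bystander, to be left alone: steel cup, 64 across and 40 high; origin under its centre
- spool: bystander, to be left alone: grey spool, 54 across and 42 high; origin under its centre
There are look-alikes about, which are no part of the job. What is shaped like the pliers but green or pink is not meant.

How it is judged:
By the outcome, as a careful person would: the job done as asked, in the order asked, and still so for the second after the job is handed in, while the arm keeps its last pose, push and grip.
It also fails if it takes over 58 s, if anything falls off the work surface, if the arm or the gripper's body presses on something with over 40 N, if the wrist force passes 120 N, or if a joint passes its speed limit or range.

## Working session

There is one attempt and no reset: what is moved stays moved. The work goes in short steps, Python scripts to look and compute and a tool call to move; the robot and the scene stay as the last step left them, time stands still between calls to the robot, and variables do not carry over. Pictures are saved under pics/ and viewed, at most 10 in all, crops included, and the job is handed in when it is done.

Besides the shell and the picture viewer there is one more tool, called after "Call:" as name(argument=value, ...), one argument or row to a line, values as JSON. jog_arm: Moves the arm, as the interface text tells. Its arguments: {"type":"object","properties":{"moves":{"type":"array","items":{"type":"array","items":{"type":"number"}}}},"required":["moves"]}

```bash
ls; mkdir -p pics
python3 - <<'E'
from cell import env, cams
import cv2, numpy as np
print(env.state())
for n in ("scene","top"):
    f=cams.grab_frame(n); np.savez(f"pics/{n}0.npz",**f)
    cv2.imwrite(f"pics/{n}0.png",cv2.resize(f["image"][:,:,::-1],(800,600),interpolation=cv2.INTER_CUBIC))
    print(n,f["vertical_fov"],f["cx"],f["cy"],f["R"],f["t"], -f["R"].T@f["t"])
E
```

```text
pics
{'clock': 0.0, 'joint_pos': array([ 1.07435759e+00,  4.80804273e-01,  1.59690586e+00,  5.99744334e-06,
        1.06509381e+00, -4.66442997e-02]), 'qvel': array([ 0.00024101, -0.00136746, -0.00261459,  0.00067965, -0.00070411,
        0.00058707]), 'joint_torque': array([ 3.42830290e-04, -9.50631094e+01, -4.30199969e+01, -1.17784948e-04,
        1.18937861e-02,  2.02231767e-06]), 'position': array([0.28241449, 0.58498042, 0.24167835]), 'orientation': array([-7.00525294e-01, -3.06215486e+00,  1.83057342e-03]), 'wrist_force': array([ 0.31216295, -0.07227316, -0.326301  ]), 'moment': array([ 0.06243277, -0.00724518,  0.03326341]), 'gripper_force': 0.0, 'finger_gap': 0.08554876911127346}
scene 49.72117230414516 262.0944874465562 194.93888025482954 [[ 0.78086827  0.6242606   0.02331191]
 [ 0.35408793 -0.41155728 -0.83978708]
 [-0.5146518   0.66401755 -0.54241517]] [-0.43559104 -0.08286072  1.51875477] [ 1.15110908 -0.77065944  0.76436472]
top 47.464187113664075 267.04741502918495 185.39261244233876 [[-0.02243038 -0.9997298  -0.00609913]
 [-0.99819065  0.02273545 -0.05566445]
 [ 0.05578807  0.00483952 -0.9984309 ]] [0.02924883 0.52213605 1.35764315] [0.44610709 0.01079959 1.38475569]
```

View pics/scene0.png

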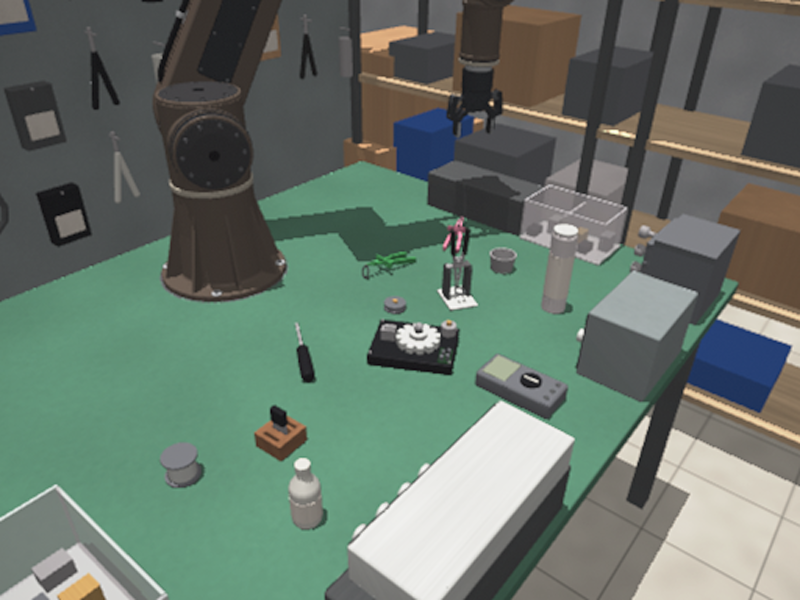

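View pics/top0.png

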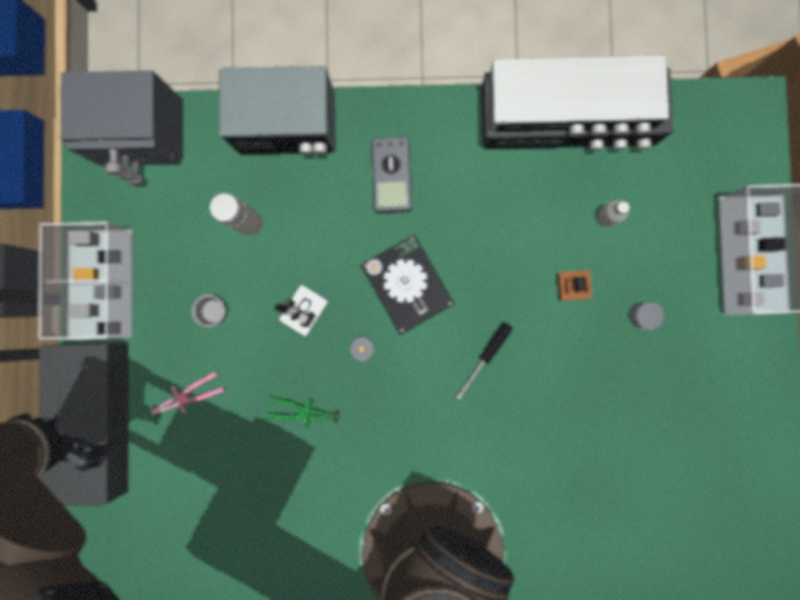

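The scene view shows the rack at about (280,432), the unit at (415,345), and the stand with black pliers at (458,285), with pink pliers lying behind it. In the top view (800x600) the rack is at (575,285), the unit at (405,285) and the stand at (300,310). I'll take close-up crops next.

```bash
cat > h.py <<'E'
import numpy as np, cv2
def load(n): return dict(np.load(f"pics/{n}.npz"))
def foc(f): return f["image"].shape[0]/2/np.tan(np.radians(float(f["vertical_fov"]))/2)
def ray(f,u,v):
    d=f["R"].T@np.array([(u-f["cx"])/foc(f),(v-f["cy"])/foc(f),1.]); return -f["R"].T@f["t"],d/np.linalg.norm(d)
def plane(f,u,v,z):
    c,d=ray(f,u,v); return c+d*(z-c[2])/d[2]
def proj(f,X):
    p=f["R"]@np.asarray(X,float)+f["t"]; return np.array([p[0]/p[2]*foc(f)+f["cx"],p[1]/p[2]*foc(f)+f["cy"]])
def tri(f1,p1,f2,p2):
    (c1,d1),(c2,d2)=ray(f1,*p1),ray(f2,*p2)
    s=np.linalg.lstsq(np.c_[d1,-d2],c2-c1,rcond=None)[0]
    a,b=c1+s[0]*d1,c2+s[1]*d2; return (a+b)/2,np.linalg.norm(a-b)
def crop(f,u0,v0,w,h,W,H,step=10):
    k=W/w; im=cv2.resize(np.ascontiguousarray(f["image"][v0:v0+h,u0:u0+w,::-1]),(W,H),interpolation=cv2.INTER_CUBIC)
    for u in range(-(-u0//step)*step,u0+w,step):
        cv2.line(im,(int((u-u0+.5)*k),0),(int((u-u0+.5)*k),5),(255,255,0),1); cv2.putText(im,str(u),(int((u-u0+.5)*k)-8,14),0,.32,(0,255,255),1)
    for v in range(-(-v0//step)*step,v0+h,step):
        cv2.line(im,(0,int((v-v0+.5)*k)),(5,int((v-v0+.5)*k)),(255,255,0),1); cv2.putText(im,str(v),(6,int((v-v0+.5)*k)+4),0,.32,(0,255,255),1)
    return im
E
python3 - <<'E'
from h import *
t,s=load("top0"),load("scene0")
a=np.hstack([crop(t,348,164,40,40,266,300),crop(t,225,145,70,79,266,300),crop(t,172,178,40,45,266,300)]) if 0 else None
def sq(f,cu,cv_,w,W=266,H=300): h=round(w*H/W); return crop(f,cu-w//2,cv_-h//2,w,h,W,H)
im=np.vstack([np.hstack([sq(t,368,183,36),sq(t,260,182,64),sq(t,193,198,44)]),np.hstack([sq(s,180,275,48),sq(s,265,218,68),sq(s,293,168,60)])])
cv2.imwrite("pics/crops.png",im)
E
```

```text
(no output)
```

View pics/crops.png

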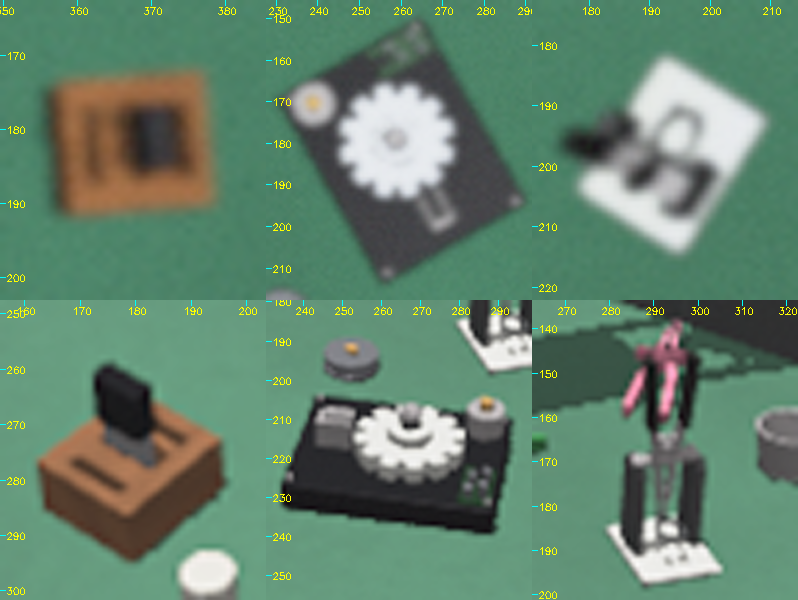

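The top crops show the rack top with a dark handle at about (370,181), the stub at (259,180), the bracket at (269,195), the ring arc at about (195,193) and the cheeks at about (187,200) and (197,204). In the scene crops the handle is at (177,266), the stub end at (267,208) and the handles at (290,155) and (297,157). Next I'll measure with masks.

Run:
```python
from h import *
np.set_printoptions(precision=4,suppress=True)
t,s=load("top0"),load("scene0")
def comps(f,m,box,mina=3):
    u0,v0,u1,v1=box; k=np.zeros(m.shape,np.uint8); k[v0:v1,u0:u1]=m[v0:v1,u0:u1]
    n,l,st,c=cv2.connectedComponentsWithStats(k)
    return [(st[i,4],c[i],np.argwhere(l==i)[:,::-1].astype(np.float32)) for i in sorted(range(1,n),key=lambda i:-st[i,4]) if st[i,4]>=mina]
def rect(f,P,z):
    W=np.array([plane(f,*p,z)[:2] for p in P],np.float32)*1000
    return cv2.minAreaRect(W)
def rgb(f): return [f["image"][...,i].astype(int) for i in range(3)]
r,g,b=rgb(t)
# rack
c=comps(t,(r>g+25)&(r>80),(345,165,395,200))[0]; print("rack",c[0],rect(t,c[2],.03))
dark=(r+g+b<150)
for c in comps(t,dark,(362,170,385,195))[:2]: print("handle",c[0],c[1],rect(t,c[2],.072),plane(t,*c[1],.072))
# unit
c=comps(t,(r+g+b>560),(240,160,280,197))[0]; H=cv2.convexHull(c[2]); (cc,rad)=cv2.minEnclosingCircle(H); print("fly",c[0],c[1],cc,rad,plane(t,*cc,.038),plane(t,*c[1],.038))
k=comps(t,(g-r<20)&(g-b<20),(220,145,300,220))[0]; print("chassis",k[0],rect(t,k[2],.024))
# stand base
c=comps(t,(r+g+b>480)&(abs(r-g)<30),(170,175,215,225))[0]; print("base",c[0],rect(t,c[2],.003))
for c in comps(t,dark,(170,180,205,215)): print("dark",c[0],c[1])
r,g,b=rgb(s)
for c in comps(s,(r+g+b<110),(165,255,195,285))[:2]: print("s handle",c[0],c[1],c[2].min(0),c[2].max(0))
for c in comps(s,(r+g+b<130)&(g<r+8),(275,140,305,195)): print("s dark",c[0],c[1],c[2].min(0),c[2].max(0))
# luminance grids
g=cv2.cvtColor(t["image"],cv2.COLOR_RGB2GRAY); print(g[188:210,176:204])
print(g[173:187,252:266]); print(g[186:204,262:276])
```

```text
rack 271 ((524.6615600585938, -294.2118225097656), (53.854488372802734, 59.54010009765625), 3.099835157394409)
handle 16 [368.5    181.5625] ((524.1903076171875, -287.8902893066406), (21.242692947387695, 6.497130870819092), 9.265511512756348) [ 0.524  -0.2882  0.072 ]
fly 497 [259.0684 179.3903] (259.0, 179.5) 13.463011741638184 [0.5402 0.0418 0.038 ] [0.5405 0.0416 0.038 ]
chassis 1903 ((534.9478149414062, 38.844688415527344), (159.68115234375, 121.75931549072266), 28.370431900024414)
base 260 ((504.9924621582031, 239.41294860839844), (66.2737808227539, 47.349632263183594), 52.10132598876953)
dark 17 [179.9412 196.8235]
s handle 69 [177.9565 267.3043] [173. 262.] [183. 272.]
s dark 33 [297.7576 154.0909] [296. 147.] [299. 162.]
s dark 30 [289.5 155.5] [289. 148.] [290. 163.]
s dark 5 [296.8 181.8] [296. 180.] [297. 183.]
s dark 4 [284.75 188.5 ] [284. 187.] [286. 190.]
[[108 111 107 112 113 111 110 111 110 109 110 133 172 212 228 232 233 232
  232 232 233 233 232 232 226 216 195 164]
 [109 106 110 111 110 111 112 109 106 110 118 148 196 223 231 233 232 229
  225 223 226 230 232 232 
[... 3547 characters left out ...]
1 155 112  93  89 107 121 110  88  75  70  72  72]
 [147 134 121 107  97  87 100 114 117 100  82  71  72  70]
 [ 90  93 104 116 109  94  90 108 118 110  88  73  69  68]
 [ 70  80 100 117 116 102  91 100 112 115 100  86  75  70]
 [ 68  75  88 108 118 111  95  94 108 120 117 101  81  73]
 [ 67  69  78  96 113 121 107 102 115 135 134 113  86  75]
 [ 67  66  73  86 106 123 128 135 146 153 145 115  88  74]
 [ 67  70  74  78  96 122 148 162 161 150 128 100  78  71]
 [ 68  67  69  70  83 109 138 150 137 119  97  78  71  70]
 [ 68  69  71  70  72  89 108 112  99  81  72  68  73  68]
 [ 67  68  71  70  67  72  79  80  72  72  73  69  68  75]
 [ 70  68  69  69  69  70  68  70  72  70  67  74  76  88]]
```

```bash
cat >> h.py <<'E'
def contour(f,chan,box,thr,below,K=8):
    """largest subpixel region in box (u0,v0,u1,v1) of float image chan; points in pixels"""
    u0,v0,u1,v1=box; c=cv2.resize(chan[v0:v1,u0:u1].astype(np.float32),None,fx=K,fy=K,interpolation=cv2.INTER_CUBIC)
    m=((c<thr) if below else (c>thr)).astype(np.uint8)
    cs=max(cv2.findContours(m,cv2.RETR_EXTERNAL,cv2.CHAIN_APPROX_NONE)[0],key=cv2.contourArea)[:,0]
    return (cs+.5)/K-.5+np.array([u0,v0])
def wrect(f,P,z): return cv2.minAreaRect(np.array([plane(f,*p,z)[:2]*1000 for p in P],np.float32))
E
python3 - <<'E'
from h import *
np.set_printoptions(precision=4,suppress=True)
t,s=load("top0"),load("scene0")
I=t["image"].astype(float); S=s["image"].astype(float)
for th in (0,15,30): print("rack",wrect(t,contour(t,I[...,0]-I[...,1],(345,165,395,200),th,False),.03))
gr=I[...,1]-I[...,0]
for th in (15,25): print("chassis",wrect(t,contour(t,gr,(222,147,300,218),th,True),.024))
L=I.sum(2)/3
for th in (140,180): 
    P=contour(t,L,(238,158,282,200),th,False).astype(np.float32); c,r=cv2.minEnclosingCircle(P); 
    m=cv2.moments(P); print("fly",c,r,plane(t,*c,.038)[:2]*1000)
for th in (200,205): 
    P=contour(t,L,(254,175,264,185),th,True).astype(np.float32); e=cv2.fitEllipse(P); print("stub",e,plane(t,*e[0],.064)[:2]*1000)
for n,p,z in [("bracket far",(268.5,198.5),.045),("ring",(194.9,194.6),.028),("A",(178.8,196.5),.165),("C",(189,201.5),.165),("B",(185.6,193.6),.078),("D",(198.3,203.8),.078)]: print(n,plane(t,*p,z)*1000)
print("stub tri",tri(t,(258.7,179.2),s,(267.5,207.5)))
for u in (("A",(178.8,196.5),(297.7,152)),("C",(189,201.5),(289.5,153))): print(u[0],tri(t,u[1],s,u[2]))
for n,X in [("stub top",(.54,.042,.064)),("blade top",(.5247,-.294,.072))]: print(n,proj(t,X),proj(s,X))
E
```

```text
rack ((524.6063842773438, -294.056884765625), (58.333919525146484, 65.89628601074219), 2.7857320308685303)
rack ((524.6490478515625, -294.09747314453125), (56.11822509765625, 63.2899284362793), 3.1857872009277344)
rack ((524.64501953125, -294.1532897949219), (53.50030517578125, 60.30475616455078), 2.9685826301574707)
chassis ((534.6215209960938, 38.61653137207031), (159.8335723876953, 121.86173248291016), 28.53460693359375)
chassis ((534.6205444335938, 38.68302917480469), (162.10057067871094, 124.31890869140625), 28.52470588684082)
fly (258.9830322265625, 179.37496948242188) 14.312738418579102 [540.5525  41.8333]
fly (258.9745178222656, 179.34349060058594) 13.623284339904785 [540.6507  41.8576]
stub ((258.4648132324219, 179.0381622314453), (4.539839744567871, 5.738025665283203), 115.3291244506836) [539.7884  42.7832]
stub ((258.4871826171875, 179.00839233398438), (5.031497001647949, 6.095053672790527), 113.41156768798828) [539.8773  42.7135]
bracket far [480.608   13.7422  45.    ]
ring [498.3461 242.4186  28.    ]
A [488.776  264.1649 165.    ]
C [474.1553 235.787  165.    ]
B [500.0509 261.7383  78.    ]
D [468.648  224.0641  78.    ]
stub tri (array([0.5404, 0.043 , 0.0635]), np.float64(0.0028040363195669556))
A (array([0.4894, 0.2683, 0.1448]), np.float64(0.00011351998786096746))
C (array([0.4753, 0.2396, 0.1473]), np.float64(0.0018571421380809716))
stub top [258.7216 178.9627] [266.7247 207.469 ]
blade top [370.43   181.3011] [177.2445 261.7093]
```

```bash
cat >> h.py <<'E'
from scipy.spatial.transform import Rotation as Ro
def goal(st,xyz,yhead):
    """turn (rotvec, tool axes), then shift mm in the tool axes after the turn, to point down at xyz with tool y at heading yhead (deg)"""
    a=np.radians(yhead); y=np.array([np.cos(a),np.sin(a),0]); z=np.array([0,0,-1.]); G=np.c_[np.cross(y,z),y,z]
    R=Ro.from_rotvec(st["orientation"]).as_matrix()
    return Ro.from_matrix(R.T@G).as_rotvec(), G.T@(np.asarray(xyz)-st["position"])*1000
def box(c,head,dx,dy,z0,z1):
    a=np.radians(head); M=np.array([[np.cos(a),-np.sin(a)],[np.sin(a),np.cos(a)]])
    return [np.r_[M@np.array([sx*dx/2,sy*dy/2])+c,z] for sx in(-1,1) for sy in(-1,1) for z in(z0,z1)]
def hullc(f,B):
    h=cv2.convexHull(np.array([proj(f,X) for X in B],np.float32))[:,0]; m=cv2.moments(h); return np.array([m["m10"],m["m01"]])/m["m00"],h.min(0),h.max(0)
E
python3 - <<'E'
from h import *
from cell import env
np.set_printoptions(precision=3,suppress=True)
t,s=load("top0"),load("scene0")
S=s["image"].astype(float).sum(2)/3; T=t["image"].astype(float)
P=contour(s,S,(168,255,190,275),60,True).astype(np.float32); m=cv2.moments(P.reshape(-1,1,2)); print("meas scene",m["m10"]/m["m00"],m["m01"]/m["m00"],P.min(0),P.max(0))
print("pred",hullc(s,box((.5254,-.2960),3,.028,.012,.044,.072)))
P=contour(t,T[...,0]-T[...,2],(362,172,378,190),25,True).astype(np.float32); m=cv2.moments(P.reshape(-1,1,2)); print("meas top",m["m10"]/m["m00"],m["m01"]/m["m00"],P.min(0),P.max(0))
print("pred",hullc(t,box((.5254,-.2960),3,.028,.012,.044,.072)))
for c in (.5254,-.2960),(.5254,-.2940): print("rack hull",hullc(t,box(c,3,.056,.060,0,.03)))
P=contour(t,T[...,0]-T[...,1],(345,165,395,200),5,False); print(P.min(0),P.max(0))
L=T.sum(2)/3
for th in(160,180):
  P=contour(t,L,(170,175,215,225),th,False); print("base",wrect(t,P,.003))
print(goal(env.state(),(.5254,-.2955,.24),-87))
E
```

```text
meas scene 177.96876182010743 266.3216787074161 [172.562 259.562] [184.188 272.938]
pred (array([177.334, 266.514]), array([170.963, 258.62 ], dtype=float32), array([183.611, 274.495], dtype=float32))
meas top 370.3571088372665 181.3915852384464 [367.312 177.438] [373.562 185.438]
pred (array([370.057, 181.321]), array([366.628, 176.276], dtype=float32), array([373.489, 186.336], dtype=float32))
rack hull (array([366.996, 182.158]), array([355.635, 172.25 ], dtype=float32), array([378.397, 192.045], dtype=float32))
rack hull (array([366.358, 182.172]), array([355.005, 172.265], dtype=float32), array([377.751, 192.06 ], dtype=float32))
[356.438 172.438] [378.188 191.812]
base ((502.9568786621094, 240.83749389648438), (67.21373748779297, 51.188880920410156), 55.14745330810547)
base ((505.75201416015625, 238.97732543945312), (64.42991638183594, 41.6436767578125), 56.821266174316406)
(array([-0.   ,  0.001,  2.639]), array([196.555, 892.048,   1.732]))
```

Call:
jog_arm(
  moves=[
    [0,0,0.176,0,0,0,1],
    [0,0,0.176,0,0,0,1],
    [0,0,0.176,0,0,0,1],
    [0,0,0.176,0,0,0,1],
    [0,0,0.176,0,0,0,1],
    [0,0,0.176,0,0,0,1],
    [0,0,0.176,0,0,0,1],
    [0,0,0.176,0,0,0,1],
    [0,0,0.176,0,0,0,1],
    [0,0,0.176,0,0,0,1],
    [0,0,0.176,0,0,0,1],
    [0,0,0.176,0,0,0,1],
    [0,0,0.176,0,0,0,1],
    [0,0,0.176,0,0,0,1],
    [0,0,0.176,0,0,0,1],
  ],
)

```text
clock: 1.98
position: [0.2825, 0.5851, 0.2419]
orientation: [3.14, 0.072, -0.001]
wrist_force: [0.3, 0.6, -0.3]
finger_gap: 0.0853
gripper_force: 0.0
```

Call:
jog_arm(
  moves=[
    [0,0,0,11,52.5,0,1],
    [0,0,0,11,52.5,0,1],
    [0,0,0,11,52.5,0,1],
    [0,0,0,11,52.5,0,1],
    [0,0,0,11,52.5,0,1],
    [0,0,0,11,52.5,0,1],
    [0,0,0,11,52.5,0,1],
    [0,0,0,11,52.5,0,1],
    [0,0,0,11,52.5,0,1],
    [0,0,0,11,52.5,0,1],
    [0,0,0,11,52.5,0,1],
    [0,0,0,11,52.5,0,1],
    [0,0,0,11,52.5,0,1],
    [0,0,0,11,52.5,0,1],
    [0,0,0,11,52.5,0,1],
    [0,0,0,11,52.5,0,1],
    [0,0,0,11,52.5,0,1],
    [0,0,0,0,0,0,1],
  ],
)

```text
clock: 4.22
position: [0.516, -0.2996, 0.2417]
orientation: [3.14, 0.077, 0.0]
wrist_force: [0.5, -0.1, -0.5]
finger_gap: 0.0858
gripper_force: 0.0
```

Run:
```python
from h import *
from cell import env
np.set_printoptions(precision=3,suppress=True)
st=env.state();print(st["joint_pos"],goal(st,(.526,-.2965,.053),-87))
```

```text
[-0.577  0.406  1.724 -0.001  1.011  0.945] (array([ 0.001, -0.   , -0.003]), array([ 10.154,  -2.561, 188.724]))
```

Call:
jog_arm(
  moves=[
    [0,0,0,5,-1.3,20,1],
    [0,0,0,5,-1.3,40,1],
    [0,0,0,0,0,40,1],
    [0,0,0,0,0,40,1],
    [0,0,0,0,0,30,1],
    [0,0,0,0,0,18,1],
    [0,0,0,0,0,0,1],
    [0,0,0,0,0,0,1],
  ],
)

```text
clock: 5.22
position: [0.526, -0.2933, 0.0553]
orientation: [3.14, 0.082, 0.002]
wrist_force: [-0.2, -0.1, 0.1]
finger_gap: 0.0854
gripper_force: 0.0
```

Run:
```python
from h import *
from cell import env,cams
np.set_printoptions(precision=3,suppress=True)
st=env.state();print(goal(st,(.526,-.2965,.054),-87))
f=cams.grab_frame("scene");g=cams.grab_frame("top")
cv2.imwrite("pics/g1.png",np.hstack([crop(f,140,215,80,100,400,500),crop(g,330,140,80,100,400,500)]))
```

```text
(array([ 0.001, -0.001, -0.   ]), array([-0.146,  3.147,  1.332]))
```

View pics/g1.png

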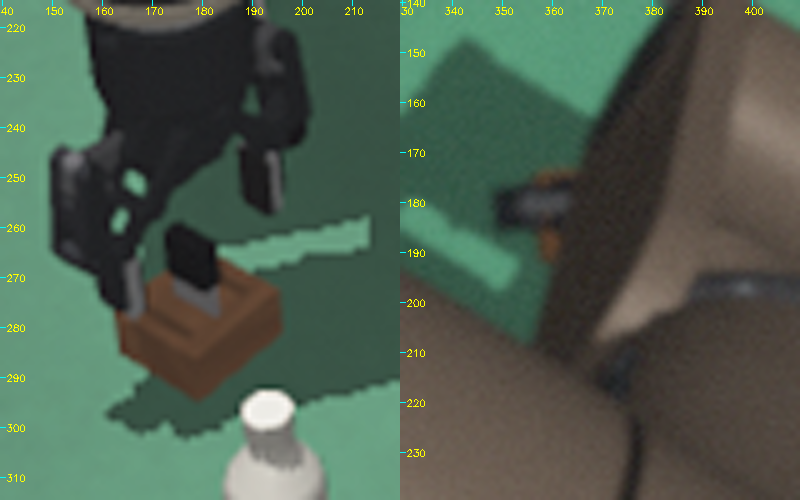

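The picture shows the fingers straddling the handle, with pads at about (165,272) and (193,250) and the handle at (177,262). I'll correct y by 3 mm and close.

Call:
jog_arm(
  moves=[
    [0,0,0,0,3,1,1],
    [0,0,0,0,0,0,0.4],
    [0,0,0,0,0,0,0.2],
    [0,0,0,0,0,0,0],
    [0,0,0,0,0,0,0],
    [0,0,0,0,0,0,0],
    [0,0,0,0,0,0,0],
    [0,0,0,0,0,0,0],
  ],
)

```text
clock: 6.32
position: [0.5256, -0.2962, 0.0534]
orientation: [3.14, 0.081, 0.0]
wrist_force: [-0.4, 0.4, 2.5]
finger_gap: 0.0114
gripper_force: 58.6
```

Call:
jog_arm(
  moves=[
    [0,0,0,0,0,-10,0],
    [0,0,0,0,0,-30,0],
    [0,0,0,0,0,-40,0],
    [0,0,0,0,0,-40,0],
    [0,0,-0.15,0,0,-10,0],
    [0,0,-0.15,0,0,0,0],
    [0,0,-0.145,0,0,0,0],
    [0,0,0,0,0,0,0],
  ],
)

```text
clock: 7.32
position: [0.5255, -0.2961, 0.1838]
orientation: [3.045, 0.771, 0.0]
wrist_force: [-0.4, -0.4, 0.2]
finger_gap: 0.0109
gripper_force: 58.3
```

Run:
```python
from h import *
from cell import env
np.set_printoptions(precision=3,suppress=True)
t=load("top0")
stub=np.array([.5402,.0423]); a=np.radians(28.5); X=np.array([np.cos(a),np.sin(a)]); Y=np.array([-X[1],X[0]])
for p in ((267.6,194),(268.25,195),(268.6,196),(269.2,197)):
    for z in(.045,.051):
        d=plane(t,*p,z)[:2]-stub; print(p,z,d@X*1e3,d@Y*1e3)
T=t["image"].astype(float); P=contour(t,T[...,1]-T[...,0],(222,147,300,218),20,True)
print("pred chassis",hullc(t,box(stub+X*-.006,28.5,.162,.126,0,.024)),P.min(0),P.max(0))
slot=stub-.051*X; print(slot)
st=env.state();print(goal(st,(*slot,.18),-61.5), st["finger_gap"])
```

```text
(267.6, 194) 0.045 -52.640573679471004 -1.1272162600755486
(267.6, 194) 0.051 -52.842463831040156 -1.045075729798402
(268.25, 195) 0.045 -56.29627544123118 -1.3329080888490292
(268.25, 195) 0.051 -56.48179379400234 -1.2498463824326234
(268.6, 196) 0.045 -59.49356784241402 -0.7397389814256887
(268.6, 196) 0.051 -59.664767349912196 -0.6593337404194634
(269.2, 197) 0.045 -63.07112828343098 -0.8123119533285745
(269.2, 197) 0.051 -63.22630594244555 -0.7315816994598164
pred chassis (array([259.942, 181.596]), array([229.579, 149.127], dtype=float32), array([290.341, 214.069], dtype=float32)) [231.188 150.562] [289.438 212.938]
[0.495 0.018]
(array([ 0.   , -0.   , -0.001]), array([ 123.377, -290.428,    3.807])) 0.010866132271165424
```

Call:
jog_arm(
  moves=[
    [0,0,0,10,-25,0,0],
    [0,0,0,20,-47,0,0],
    [0,0,0,20,-47,0,0],
    [0,0,0,20,-47,0,0],
    [0,0,0,20,-47,0,0],
    [0,0,0,20,-47,0,0],
    [0,0,0,13.4,-29.7,0,0],
    [0,0,0,0,0,20,0],
    [0,0,0,0,0,20,0],
    [0,0,0,0,0,0,0],
    [0,0,0,0,0,0,0],
  ],
)

```text
clock: 8.7
position: [0.4959, 0.0176, 0.1439]
orientation: [3.046, 0.771, 0.0]
wrist_force: [0.2, 0.4, -0.3]
finger_gap: 0.0109
gripper_force: 58.5
```

Run:
```python
from h import *
from cell import env,cams
np.set_printoptions(precision=3,suppress=True)
st=env.state();print(goal(st,(.4953,.0174,.12),-61.5))
f=cams.grab_frame("scene");np.savez("pics/ins.npz",**f)
p=st["position"]
B=box(p[:2],28.5,.028,.004,p[2]-.044-.0,p[2]-.01); print("pred bare blade corners",np.array([proj(f,b) for b in box(p[:2],28.5,.028,.004,p[2]-.0446,p[2]-.0106)]))
cv2.imwrite("pics/g2.png",crop(f,220,160,80,75,800,750)[:600])
```

```text
(array([ 0.   , -0.   , -0.002]), array([-0.64 , -0.107, 23.899]))
pred bare blade corners [[245.416 195.465]
 [245.433 185.64 ]
 [245.699 194.746]
 [245.721 184.936]
 [254.74  196.561]
 [254.901 186.721]
 [254.999 195.836]
 [255.163 186.012]]
```

View pics/g2.png

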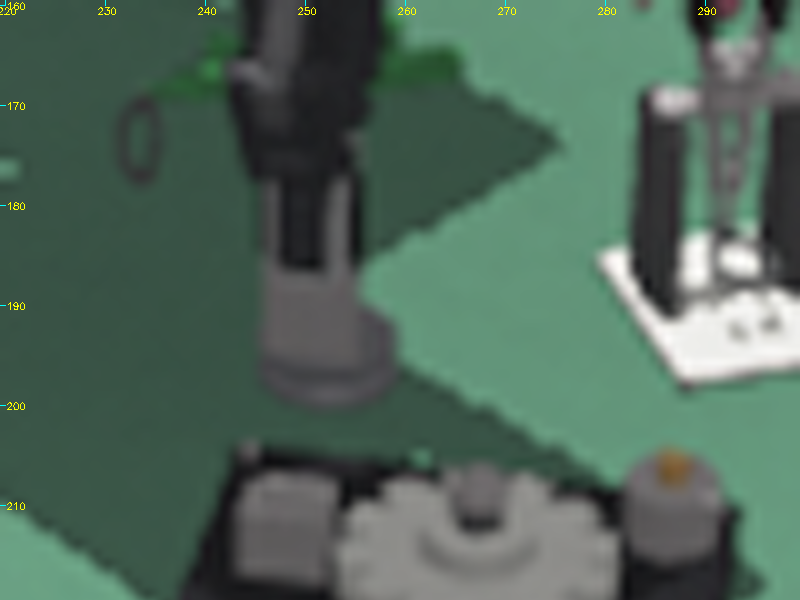

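The bare blade spans u 245.5–255.2 with its foot near v 196, which agrees with the prediction. The bracket is just below, at u 243–253. I'm descending to the mouth now.

Call:
jog_arm(
  moves=[
    [0,0,0,-0.6,0,15,0],
    [0,0,0,0,0,15,0],
    [0,0,0,0,0,12,0],
    [0,0,0,0,0,6,0],
    [0,0,0,0,0,4,0],
    [0,0,0,0,0,4,0],
    [0,0,0,0,0,0,0],
  ],
)

```text
clock: 9.62
position: [0.4954, 0.0171, 0.0872]
orientation: [-3.045, -0.772, 0.0]
wrist_force: [-0.2, 0.2, -0.0]
finger_gap: 0.0114
gripper_force: 58.5
```

Call:
jog_arm(
  moves=[
    [0,0,0,0,0,3,0],
    [0,0,0,0,0,3,0],
    [0,0,0,0,0,3,0],
    [0,0,0,0,0,0,0],
  ],
)

```text
clock: 10.12
position: [0.4953, 0.0171, 0.078]
orientation: [-3.045, -0.772, 0.001]
wrist_force: [0.2, 0.5, -1.0]
finger_gap: 0.011
gripper_force: 58.5
```

Call:
jog_arm(
  moves=[
    [0,0,0,0,0,3,0],
    [0,0,0,0,0,3,0],
    [0,0,0,0,0,2,0],
    [0,0,0,0,0,0,0],
  ],
)

```text
clock: 10.62
position: [0.4953, 0.0171, 0.0701]
orientation: [-3.045, -0.772, 0.0]
wrist_force: [-0.4, -0.1, -0.5]
finger_gap: 0.0109
gripper_force: 58.5
```

Sliding in freely with about 3 mm to go.

Call:
jog_arm(
  moves=[
    [0,0,0,0,0,1,0],
    [0,0,0,0,0,1,0],
    [0,0,0,0,0,0,0],
  ],
)

```text
clock: 11.0
position: [0.4954, 0.0171, 0.0683]
orientation: [-3.045, -0.772, 0.0]
wrist_force: [-0.8, 0.1, -0.5]
finger_gap: 0.011
gripper_force: 58.5
```

Call:
jog_arm(
  moves=[
    [0,0,0,0,0,0.7,0],
    [0,0,0,0,0,0,0],
  ],
)

```text
clock: 11.25
position: [0.4954, 0.0171, 0.0676]
orientation: [-3.045, -0.772, 0.0]
wrist_force: [0.8, -0.1, -0.5]
finger_gap: 0.0109
gripper_force: 58.5
```

Call:
jog_arm(
  moves=[
    [0,0,0,0,0,0.7,0],
    [0,0,0,0,0,0,0],
  ],
)

```text
clock: 11.5
position: [0.4955, 0.017, 0.0673]
orientation: [3.045, 0.772, 0.0]
wrist_force: [-2.2, 0.0, 11.0]
finger_gap: 0.0113
gripper_force: 60.4
```

Call:
jog_arm(
  moves=[
    [0,0,0,0,0,0.7,0],
    [0,0,0,0,0,0,0],
  ],
)

```text
clock: 11.75
position: [0.4957, 0.017, 0.0672]
orientation: [3.045, 0.772, 0.001]
wrist_force: [-5.2, 0.0, 27.5]
finger_gap: 0.0112
gripper_force: 62.8
```

The floor contact came at the expected height (0.0673). I'll ease off, release, and back straight up.

Call:
jog_arm(
  moves=[
    [0,0,0,0,0,-0.8,0],
    [0,0,0,0,0,0,0.25],
    [0,0,0,0,0,0,0.4],
    [0,0,0,0,0,0,0.5],
    [0,0,0,0,0,0,0.5],
    [0,0,0,0,0,-15,0.5],
    [0,0,0,0,0,-30,0.5],
    [0,0,0,0,0,-50,0.7],
    [0,0,0,0,0,-50,1],
    [0,0,0,0,0,-40,1],
    [0,0,0,0,0,0,1],
  ],
)

```text
clock: 13.12
position: [0.497, 0.0171, 0.2559]
orientation: [3.043, 0.772, 0.01]
wrist_force: [0.2, -0.5, -0.0]
finger_gap: 0.0857
gripper_force: 0.0
```

Run:
```python
from h import *
from cell import env,cams
np.set_printoptions(precision=3,suppress=True)
st=env.state()
f=cams.grab_frame("scene");np.savez("pics/rel.npz",**f); g=cams.grab_frame("top"); np.savez("pics/relt.npz",**g)
u=np.array([proj(f,b) for b in box((.4954,.0171),28.5,.028,.012,.058,.086)]); print("pred handle if down",u.min(0),u.max(0))
t,s=load("top0"),load("scene0")
print("ring pred for origin/head", [ (h,proj(t,(.4835+.018*np.cos(np.radians(h)),.2535+.018*np.sin(np.radians(h)),.028)), proj(s,(.4835+.018*np.cos(np.radians(h)),.2535+.018*np.sin(np.radians(h)),.028))) for h in (-38,-34)])
for hd in(-38,-34):
  a=np.radians(hd); o=np.array([.4835,.2535]); Y=np.array([-np.sin(a),np.cos(a)])
  print(hd,"handles scene",[(hullc(s,box(o+q*Y*.0145,hd,.014,.009,.108,.168))) for q in(-1,1)])
cv2.imwrite("pics/g3.png",np.hstack([crop(f,230,180,60,75,400,500),crop(s,270,140,40,50,400,500,5)]))
```

```text
pred handle if down [244.874 197.791] [254.95  208.876]
ring pred for origin/head [(-38, array([194.903, 194.813]), array([292.993, 186.136])), (-34, array([194.573, 194.583]), array([293.343, 186.092]))]
-38 handles scene [(array([289.318, 155.127]), array([286.88 , 145.936], dtype=float32), array([291.8 , 164.41], dtype=float32)), (array([297.754, 154.366]), array([295.197, 145.211], dtype=float32), array([300.356, 163.614], dtype=float32))]
-34 handles scene [(array([289.416, 155.264]), array([286.865, 146.043], dtype=float32), array([292.013, 164.582], dtype=float32)), (array([297.652, 154.227]), array([294.991, 145.05 ], dtype=float32), array([300.359, 163.5  ], dtype=float32))]
```

View pics/g3.png

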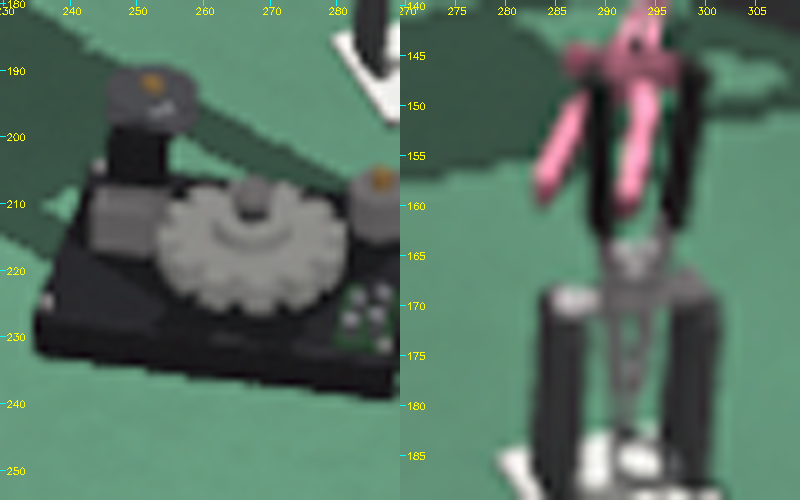

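The blade handle stands down in the bracket (u 245–254, v 198–207), as predicted for full insertion. The pliers' handles are at (290,155) and (298,154). Next I'll refine the stand heading from the base-plate edges.

Run:
```python
from h import *
from cell import env
np.set_printoptions(precision=3,suppress=True)
for name,box_ in (("top0",(170,175,215,225)),("relt",(170,175,215,225)),("scene0",(275,170,312,202))):
    f=load(name); L=f["image"].astype(float).min(2)
    P=contour(f,L,box_,150,False); W=np.array([plane(f,*p,.004)[:2]*1e3 for p in P],np.float32)
    h=cv2.convexHull(W)[:,0]; e=np.roll(h,-1,0)-h; l=np.linalg.norm(e,axis=1); a=np.degrees(np.arctan2(e[:,1],e[:,0]))%180
    # direction histogram of straight hull parts
    ap=cv2.approxPolyDP(cv2.convexHull(W),5,True)[:,0]; e=np.roll(ap,-1,0)-ap
    print(name); print(np.c_[ap,np.linalg.norm(e,axis=1),np.degrees(np.arctan2(e[:,1],e[:,0]))%180])
st=env.state()
for h in(55,57): print(goal(st,(.4835,.2535,.256),h))
```

```text
top0
[[538.814 253.413  81.141 145.81 ]
 [471.696 299.009  62.674  56.368]
 [436.983 246.826  81.25  146.474]
 [504.716 201.95   61.735  56.473]]
relt
[[539.22  253.805  82.133 146.268]
 [470.915 299.414  62.794  56.864]
 [436.59  246.831  81.793 146.388]
 [504.707 201.554  62.62   56.555]]
scene0
[[435.627 254.205  84.434 144.23 ]
 [504.135 204.851  61.773  52.993]
 [541.316 254.18   41.947 144.231]
 [507.281 278.699  75.725  18.872]]
(array([ 0.001, -0.   , -2.034]), array([145.291, 186.899,  -3.325]))
(array([ 0.001, -0.   , -2.069]), array([138.68 , 191.856,  -3.325]))
```

Call:
jog_arm(
  moves=[
    [0,0,-0.1715,0,0,0,1],
    [0,0,-0.1715,0,0,0,1],
    [0,0,-0.1715,0,0,0,1],
    [0,0,-0.1715,0,0,0,1],
    [0,0,-0.1715,0,0,0,1],
    [0,0,-0.1715,0,0,0,1],
    [0,0,-0.1715,0,0,0,1],
    [0,0,-0.1715,0,0,0,1],
    [0,0,-0.1715,0,0,0,1],
    [0,0,-0.1715,0,0,0,1],
    [0,0,-0.1715,0,0,0,1],
    [0,0,-0.1715,0,0,0,1],
    [0,0,0,14,19,0,1],
    [0,0,0,28.4,38,0,1],
    [0,0,0,28.4,38,0,1],
    [0,0,0,28.4,38,0,1],
    [0,0,0,28.4,38,0,1],
    [0,0,0,14,19,0,1],
    [0,0,0,0,0,0,1],
    [0,0,0,0,0,0,1],
  ],
)

```text
clock: 15.72
position: [0.4821, 0.253, 0.2511]
orientation: [-0.908, -3.006, 0.002]
wrist_force: [0.8, -0.2, -0.7]
finger_gap: 0.0852
gripper_force: 0.0
```

Run:
```python
from h import *
from cell import env,cams
np.set_printoptions(precision=3,suppress=True)
st=env.state();print(goal(st,(.4836,.253,.130),56.4),st["position"])
```

```text
(array([-0.002, -0.001, -0.   ]), array([ -1.199,   0.825, 121.132])) [0.482 0.253 0.251]
```

Call:
jog_arm(
  moves=[
    [-0.002,-0.001,0,-1.2,0.8,20,1],
    [0,0,0,0,0,40,1],
    [0,0,0,0,0,35,1],
    [0,0,0,0,0,18,1],
    [0,0,0,0,0,8,1],
    [0,0,0,0,0,0,1],
    [0,0,0,0,0,0,1],
  ],
)

```text
clock: 16.6
position: [0.4849, 0.2538, 0.1318]
orientation: [0.908, 3.005, 0.004]
wrist_force: [0.2, 0.3, 0.2]
finger_gap: 0.0856
gripper_force: 0.0
```

Run:
```python
from h import *
from cell import env,cams
np.set_printoptions(precision=3,suppress=True)
st=env.state();print(goal(st,(.4836,.253,.130),56.4),st["position"])
f=cams.grab_frame("scene");np.savez("pics/pl.npz",**f)
p=st["position"]; print("grasp pt",proj(f,p+[0,0,.008]))
cv2.imwrite("pics/g4.png",crop(f,265,125,60,75,480,600,5))
```

```text
(array([ 0.003,  0.002, -0.001]), array([ 0.62 , -1.351,  1.77 ])) [0.485 0.254 0.132]
grasp pt [293.953 154.473]
```

View pics/g4.png

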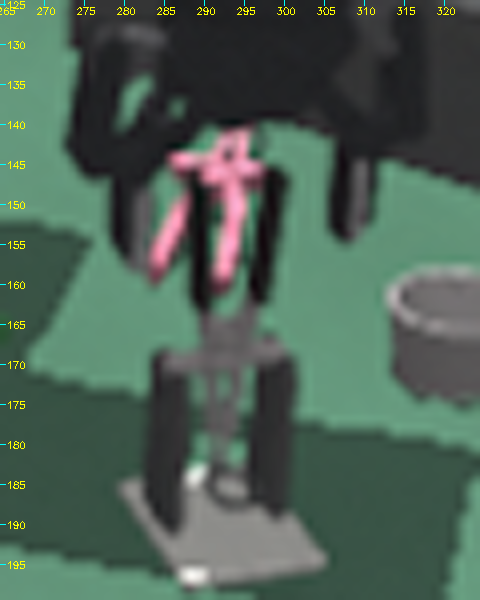

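The fingers straddle the handles: pads at about (282,153) and (308,150), handles at (290,155) and (297.5,154). A small correction, then I'll close.

Call:
jog_arm(
  moves=[
    [0.003,0.002,0,0.6,-1.3,1.5,1],
    [0,0,0,0,0,0,0.7],
    [0,0,0,0,0,0,0.5],
    [0,0,0,0,0,0,0.4],
    [0,0,0,0,0,0,0.2],
    [0,0,0,0,0,0,0],
    [0,0,0,0,0,0,0],
    [0,0,0,0,0,0,0],
    [0,0,0,0,0,0,0],
  ],
)

```text
clock: 17.77
position: [0.4837, 0.2533, 0.1303]
orientation: [-0.908, -3.007, -0.0]
wrist_force: [-2.2, -0.6, 13.1]
finger_gap: 0.0278
gripper_force: 58.3
```

Run:
```python
from h import *
from cell import env
np.set_printoptions(precision=4,suppress=True)
st=env.state();print(st, goal(st,(.4836,.253,.130),56.4))
```

```text
{'clock': 17.775, 'joint_pos': array([ 0.4268,  0.4809,  1.9403,  0.0005,  0.7203, -0.5578]), 'qvel': array([ 0.0008,  0.001 , -0.0011, -0.0001, -0.0004,  0.0003]), 'joint_torque': array([ -0.2314, -76.2001, -28.6735,  -0.0167,  -0.6574,   0.0807]), 'position': array([0.4837, 0.2533, 0.1303]), 'orientation': array([-0.9083, -3.0072, -0.0004]), 'wrist_force': array([-2.1682, -0.5767, 13.1442]), 'moment': array([-0.0323,  0.3561,  0.1049]), 'gripper_force': 58.29641282558441, 'finger_gap': 0.02776522523408777} (array([ 0.0002, -0.0003, -0.0002]), array([-0.1444, -0.3175,  0.2941]))
```

Call:
jog_arm(
  moves=[
    [0,0,0,0,0,-5,0],
    [0,0,0,0,0,-15,0],
    [0,0,0,0,0,-30,0],
    [0,0,0,0,0,-30,0],
    [0,0,0,0,0,-15,0],
    [0,0,0,0,0,-5,0],
    [0,0,0,0,0,0,0],
    [0,0,0,0,0,0,0],
  ],
)

```text
clock: 18.77
position: [0.4828, 0.2529, 0.2286]
orientation: [-0.908, -3.005, 0.003]
wrist_force: [0.6, -0.6, -2.3]
finger_gap: 0.0277
gripper_force: 59.9
```

Run:
```python
from h import *
from cell import env,cams
np.set_printoptions(precision=4,suppress=True)
st=env.state()
stub=np.array([.5402,.0423])
p=st["position"]; rc=p+np.array([.018*np.cos(np.radians(-33.6)),.018*np.sin(np.radians(-33.6)),-.1023])
tgt=np.r_[p[:2]+stub-rc[:2],p[2]]
print(p,st["wrist_force"],st["finger_gap"],st["gripper_force"],"ring",rc,goal(st,tgt,56.4))
f=cams.grab_frame("scene"); np.savez("pics/lift.npz",**f); g=cams.grab_frame("top"); np.savez("pics/liftt.npz",**g)
print("ring px",proj(f,rc))
```

```text
[0.4828 0.2529 0.2286] [ 0.6125 -0.6471 -2.2627] 0.027681122456029255 59.85330283641815 ring [0.4978 0.2429 0.1263] (array([-0.0023, -0.0018, -0.0003]), array([-146.3206, -143.6294,    0.    ]))
ring px [295.0251 160.5176]
```

Call:
jog_arm(
  moves=[
    [0,0,0,-15,-15,0,0],
    [0,0,0,-30,-30,0,0],
    [0,0,0,-30,-30,0,0],
    [0,0,0,-30,-30,0,0],
    [0,0,0,-25,-23,0,0],
    [0,0,0,-16,-15,10,0],
    [0,0,0,0,0,15,0],
    [0,0,0,0,0,10,0],
    [0,0,0,0,0,0,0],
    [0,0,0,0,0,0,0],
  ],
)

```text
clock: 20.12
position: [0.5257, 0.0538, 0.1946]
orientation: [-0.907, -3.007, 0.001]
wrist_force: [0.5, -1.4, -1.5]
finger_gap: 0.0276
gripper_force: 59.9
```

Run:
```python
from h import *
from cell import env,cams
np.set_printoptions(precision=4,suppress=True)
st=env.state(); p=st["position"]
rc=p+np.array([.018*np.cos(np.radians(-33.6)),.018*np.sin(np.radians(-33.6)),-.1023])
f=cams.grab_frame("scene"); np.savez("pics/ov.npz",**f); g=cams.grab_frame("top"); np.savez("pics/ovt.npz",**g)
print(p,st["wrist_force"],"ring",rc,"px",proj(f,rc),proj(f,(.5402,.0423,.064)),goal(st,p,56.4))
cv2.imwrite("pics/g5.png",np.hstack([crop(f,235,155,64,96,400,600,5),crop(g,235,155,50,75,400,600,5)]))
```

```text
[0.5257 0.0538 0.1946] [ 0.5381 -1.4029 -1.5196] ring [0.5406 0.0438 0.0923] px [267.5565 199.3562] [266.8396 207.4503] (array([-0.0009, -0.001 ,  0.0006]), array([0., 0., 0.]))
```

View pics/g5.png

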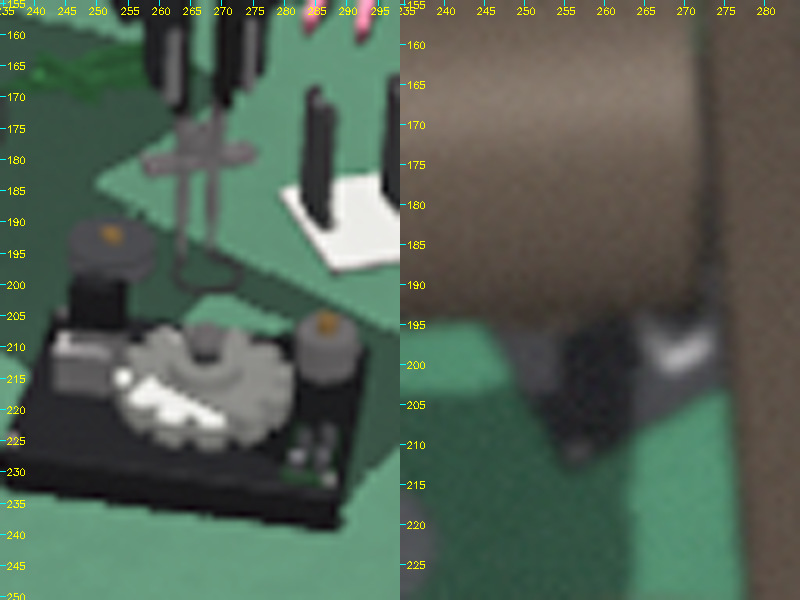

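In the scene view the ring is at u 262.5–273.5, centre about (268,199), and fully spread (11 px ≈ 33 mm). The stub top is at about (267.7,207). The top view is hidden by the arm, so I'll measure ring against stub at subpixel level in the scene view.

Run:
```python
from h import *
np.set_printoptions(precision=2,suppress=True,linewidth=200)
f=load("ov"); I=f["image"].astype(float); s=load("scene0")["image"].astype(float).sum(2)/3
print("g-r rows194-203 cols 259-277"); print((I[...,1]-I[...,0])[193:204,259:278].astype(int))
print("stub L rows 203-214 cols 260-275"); print(s[202:218,260:276].astype(int))
def ring(c,z,r): return np.array([proj(f,(c[0]+r*np.cos(a),c[1]+r*np.sin(a),z)) for a in np.linspace(0,6.28,73)])
for r in(.0165,.013): q=ring((.5406,.0438),.0923,r); print("pred ring",r,q.min(0),q.max(0))
for r,z in((.009,.064),(.009,.0555),(.0175,.0475)): q=ring((.5402,.0423),z,r); print("pred stub",z,r,q.min(0),q.max(0))
```

```text
g-r rows194-203 cols 259-277
[[ 7 22 27 24  5  2 34 42 34 16 28 53 51 50 50 50 49 50 50]
 [ 6 23 27 25  9  7 26 26 21 13 21 46 53 52 50 50 49 50 51]
 [ 7 22 27 23  8  9 27 27 20  5  6 25 38 45 52 50 50 50 51]
 [ 7 23 27 21  3  5 23 27 24 15  4  4  5 23 37 44 51 50 51]
 [ 7 23 27 17  3 13 23 26 26 25 20 18 12  4 10 30 40 45 51]
 [13 26 24 14  8 24 27 26 26 26 27 27 26 13  6 22 24 33 39]
 [24 27 25 14  6 21 27 26 26 27 27 27 25 12  6 22 25 25 25]
 [26 27 27 22  8  6 14 17 21 21 19 16 10  5 14 25 27 25 25]
 [25 26 26 26 19 11  9  4  5  6  3  5  5 11 24 26 26 25 26]
 [25 25 26 26 26 24 21 15 27 40 40 41 42 35 25 25 25 26 26]
 [25 25 26 27 27 26 26 34 48 54 54 54 54 49 44 37 23 25 24]]
stub L rows 203-214 cols 260-275
[[123 124 124 124 124 124 123 123 124 124 124 123 124 123 122 122]
 [124 124 124 124 124 124 123 124 125 125 125 124 124 124 123 123]
 [126 126 126 125 124 124 123 123 124 124 124 125 124 124 124 124]
 [113 119 127 125 123 123 122 122 121 122 122 123 124 124 124 124]
 [ 67  75  89 103 132 144 142 160 163 146 126 119 119 121 122 123]
 [112 112  89  52 149 192 169 188 190 173 
[... 257 characters left out ...]
73  72  70 141 221 236 235 236 237]
 [234 231 228 236 235 189  38  41  41  51 148 225 236 235 236 236]
 [235 219 189 228 241 232 188 159 181 207 226 241 229 224 236 235]
 [235 219 148 170 221 238 241 233 239 244 236 221 191 193 236 234]
 [235 222 146 110 148 183 203 210 211 205 179 146 126 181 236 234]
 [235 232 209 154 108 109 117 132 132 123 109 108 159 225 236 235]
 [235 236 236 226 202 160 111 115 115 114 114 163 228 238 236 235]]
pred ring 0.0165 [261.94 196.3 ] [273.14 202.49]
pred ring 0.013 [263.13 196.95] [271.96 201.82]
pred stub 0.064 0.009 [263.82 205.74] [269.86 209.18]
pred stub 0.0555 0.009 [263.75 208.08] [269.76 211.53]
pred stub 0.0475 0.0175 [260.85 208.65] [272.5  215.39]
```

Relative to prediction the ring is off by (+0.3,-1.2) px and the stub by (+0.6,0). The v offset could be height, depth or tilt, so I'll turn the pliers 90° to separate these.

Call:
jog_arm(
  moves=[
    [0,0,0,0,0,-10,0],
    [0,0,0.157,0,0,0,0],
    [0,0,0.157,0,0,0,0],
    [0,0,0.157,0,0,0,0],
    [0,0,0.157,0,0,0,0],
    [0,0,0.157,0,0,0,0],
    [0,0,0.157,0,0,0,0],
    [0,0,0.157,0,0,0,0],
    [0,0,0.157,0,0,0,0],
    [0,0,0.157,0,0,0,0],
    [0,0,0.157,0,0,0,0],
    [0,0,0,0,0,0,0],
    [0,0,0,0,0,0,0],
  ],
)

```text
clock: 21.85
position: [0.5258, 0.0532, 0.205]
orientation: [-2.766, -1.49, 0.001]
wrist_force: [0.5, -0.1, -2.1]
finger_gap: 0.0277
gripper_force: 59.9
```

Run:
```python
from h import *
from cell import env,cams
np.set_printoptions(precision=4,suppress=True,linewidth=200)
st=env.state(); p=st["position"]; R=Ro.from_rotvec(st["orientation"]).as_matrix()
f=cams.grab_frame("scene"); np.savez("pics/rot.npz",**f); g=cams.grab_frame("top"); np.savez("pics/rott.npz",**g)
print(p,st["wrist_force"]); print(R)
X=-R[:,0]; rc=p+.018*X+np.array([0,0,-.1023]); print("ring",rc,proj(f,rc),proj(g,rc))
o=p+[0,0,-.0523]; print("origin",proj(f,o),"crossbar ends mid-height",proj(f,o+.027*R[:,1]+[0,0,.004]),proj(f,o-.027*R[:,1]+[0,0,.004]))
f0=load("ov"); p0=np.array([.5257,.0538,.1946]); o0=p0+[0,0,-.0523]; y0=np.array([.553,.833,0]); print("old crossbar",proj(f0,o0+.027*y0+[0,0,.004]),proj(f0,o0-.027*y0+[0,0,.004]))
cv2.imwrite("pics/g6.png",np.hstack([crop(f,235,150,60,90,400,600,5),crop(f0,235,150,60,90,400,600,5)]))
I=f["image"].astype(float); u,v=proj(f,rc).astype(int); print(u-9,v-7); print((I[...,1]-I[...,0])[v-7:v+7,u-9:u+12].astype(int))
```

```text
[0.5258 0.0532 0.205 ] [ 0.5372 -0.0632 -2.0917]
[[ 0.55    0.8352 -0.0007]
 [ 0.8352 -0.55   -0.0003]
 [-0.0006 -0.0005 -1.    ]]
ring [0.5159 0.0381 0.1027] [259.8853 194.224 ] [259.8815 186.1709]
origin [266.1535 178.7964] crossbar ends mid-height [269.2036 182.256 ] [263.2884 173.119 ]
old crossbar [274.9538 179.3159] [257.3212 181.8742]
250 187
[[ 25  25  25  33  42  39  45  52  50  50  49  49  50  49  51  49  30   1  -4   1  29]
 [ 26  28  27  27  25  33  42  45  51  50  49  49  49  50  51  53  37  -2  -5   1  29]
 [ 18  15  15  14  14  27  35  31  46  53  52  51  52  51  51  52  33  -4  -1   4  32]
 [  4   3   3   4   3   4   7  12  30  40  36  36  40  42  47  53  34   8  18  19  44]
 [ -2 -11 -20 -17  -6   0   0   1   7   9   5  11  16  17  26  32  17  16  28  28  52]
 [ -1 -16 -28 -25 -12   1   1   0  -1   3  14  19  17  16  12  12  15  27  28  28  52]
 [  1  -7 -17 -19 -10   1   0   0  -1   8  23  27  27  27  24  25  27  30  23  28  52]
 [  1   0  -3  -5  -2   1   1   1   0   6  23  27  26  26  27  26  18  13  10  21  45]
 [  0   0   1   1   1   1   1   0  -1   6  22  27  26  26  23  15   6   5  13  20  32]
 [  0   1   1   1   1   0   1   0  -1   2   9  12  11  10   7   5  11  20  25  26  26]
 [  1   0   1   1   0   1   1   0   0   3   9  10   9   7  13  17  23  26  26  26  26]
 [  0   0   0   0   1   0   0   1   3  14  23  23  23  22  25  26  26  26  26  25  25]
 [  0   0   0   1   0   0  -1   1  12  24  27  26  25  27  26  25  26  26  26  25  26]
 [  0  -1   0  -1  -1   2  10  16  23  27  26  26  26  26  26  26  26  26  24  25  24]]
```

View pics/g6.png

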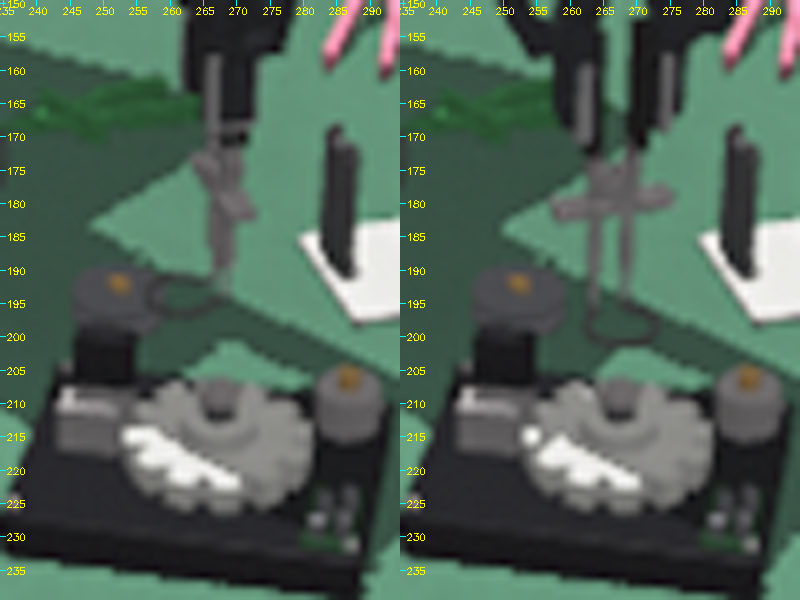

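The rotated view puts the ring centre at about (262.1,193.8), against (259.9,194.2) predicted. The crossbar shows the same shift, so the pliers sit about 4–5 mm along the tool +x in the grip with no tilt. I'll solve for the offset.

```bash
cat > fit.py <<'E'
from h import *
from scipy.optimize import least_squares
np.set_printoptions(precision=2,suppress=True)
f=load("rot")
V=[((.5257,.0538,.1946),146.4,(267.85,198.2)),((.5258,.0532,.2050),56.6,(262.1,193.8))]
def off(q,hx): # q: ex,ey (mm, tool axes), dz
    a=np.radians(hx); x=np.array([np.cos(a),np.sin(a),0]); y=np.array([np.sin(a),-np.cos(a),0])
    return x*(-18+q[0])/1e3+y*q[1]/1e3+np.array([0,0,-.1023+q[2]/1e3])
def res(q):
    b=q[3:5]; r=[]
    for p,h,m in V: r+=list((proj(f,np.array(p)+off(q,h))+b-m)/.25)
    S=np.array([.5402+q[5]/1e3,.0423+q[6]/1e3])
    r+=list((proj(f,(*S,.0555))+b-(np.array(proj(f,(.5402,.0423,.0555)))+[.57,.06]))/.25)
    return np.r_[r,b/.6,q[2]/.5,q[5:7]/1.5,q[1]/2]
if __name__=="__main__":
    s=least_squares(res,np.zeros(7)); C=np.linalg.inv(s.jac.T@s.jac)
    print("ex ey dz bu bv Sx Sy",s.x,"sd",np.sqrt(np.diag(C)),"cost",s.cost)
    from cell import env
    S=np.array([.5402,.0423])+s.x[5:7]/1e3; o=off(s.x,56.6); st=env.state()
    t=np.r_[S-o[:2],st["position"][2]]; print("TCP z for ring 51.5:",51.5-o[2]*1e3, "goal",goal(st,t,-33.4))
E
python3 fit.py
```

```text
ex ey dz bu bv Sx Sy [ 5.08  0.71  0.14  0.51 -0.15  0.51 -0.4 ] sd [0.79 0.92 0.47 0.26 0.2  1.   1.07] cost 0.7709953905817623
TCP z for ring 51.5: 153.66318630329923 goal (array([-0.,  0., -0.]), array([11.77, 18.01,  0.  ]))
```

Call:
jog_arm(
  moves=[
    [0,0,0,5.9,9,0,0],
    [0,0,0,5.9,9,6,0],
    [0,0,0,0,0,10,0],
    [0,0,0,0,0,10,0],
    [0,0,0,0,0,4,0],
    [0,0,0,0,0,0,0],
    [0,0,0,0,0,0,0],
  ],
)

```text
clock: 22.82
position: [0.5473, 0.053, 0.1747]
orientation: [-2.768, -1.485, 0.002]
wrist_force: [0.4, 0.2, -1.7]
finger_gap: 0.0278
gripper_force: 59.9
```

Run:
```python
from fit import *
from cell import env,cams
np.set_printoptions(precision=4,suppress=True,linewidth=220)
st=env.state(); p=st["position"]; q=[5.08,.71,.14]; rc=p+off(q,56.6)
f=cams.grab_frame("scene"); np.savez("pics/near.npz",**f)
c=proj(f,rc)+[.51,-.15]; print(p,st["wrist_force"],"ring",rc,"pred px",c)
e=np.array([proj(f,rc+.01475*np.array([np.cos(a),np.sin(a),0]))+[.51,-.15] for a in np.linspace(0,6.28,73)]); print("mid band",e.min(0),e.max(0))
I=f["image"].astype(float); print("g-r rows 197.. cols 258.."); print((I[...,1]-I[...,0])[197:213,258:282].astype(int)); print("L"); print((I.sum(2)/3)[197:213,258:282].astype(int))
```

```text
[0.5473 0.053  0.1747] [ 0.353   0.2375 -1.7077] ring [0.5407 0.0418 0.0726] pred px [267.4815 205.0539]
mid band [262.5104 202.2784] [272.4486 207.8858]
g-r rows 197.. cols 258..
[[-1  7 23 26 26 26 25 26 25 25 25 25 24  8 -4 -3 -5  8 42 52 52 51 51 50]
 [ 2 14 25 26 26 25 26 25 25 26 25 26 25 15  2 -3 -4  3 32 41 39 45 52 51]
 [12 24 27 26 26 26 26 25 26 26 27 26 26 21  7 -3 -4  4 28 25 25 32 46 52]
 [23 28 26 26 26 26 27 27 27 27 27 27 27 19  4 -3 -4  4 28 26 25 24 31 39]
 [26 26 26 26 27 27 24 19 20 18 20 23 25 17  5  1 -1 13 27 26 26 25 25 24]
 [25 25 26 26 24 17  9  5  6  9  8  8 10  7  7  7  2 23 27 26 26 25 25 25]
 [25 25 26 25 16  5 11 16 17 20 19 13  6  6 14 10  2 24 24 25 25 25 26 25]
 [27 27 28 22  8 10 24 28 27 28 28 25 21 22 25 10 16 46 38 24 25 25 26 25]
 [21 24 25 19  6 13 28 28 27 28 27 27 28 22 13  2 26 55 49 43 36 24 25 25]
 [ 9 13 13 11  4  7 15 14 15  8  7 16 22 13  8 18 36 53 52 53 50 44 38 25]
 [-1 -1 -1 -1  0  1  4  5  5 -1 -1  6 10  3  8 21 34 43 46 49 54 55 52 42]
 [ 0 -1  0 -1  0  0 -1  0 -1 -1 -1 -1 -1 -1  1  6  8 15 27 31 38 38 40 36]
 [ 0  0 -1  0 -1  0 
[... 1167 characters left out ...]
7  68]
 [ 38  41  37  40  49  57  79  89  81  91  93  84  72  59  62  74 100 127 127 128 120 107  93  65]
 [ 20  76 114 112  89  38  63  76  74  87  86  74  61  64  99 112 103 114 113 119 131 132 124 104]
 [ 81 128 143 183 206 164 146  93  63  65  67  68  85 115 133 136 117  88  65  77  89  93  98  95]
 [ 94 134 139 170 195 188 179 100  85  91  95  93 108 136 143 142 123  72  58  60  48  24  36  41]
 [115 130 139 138 136 151 146  90  92 101 102 100 117 138 141 141 132 118 121 122 111  72  20  28]
 [137 138 141 140 139 139 128  92  67  77  76  78 112 142 139 140 141 142 142 143 138 106  46  27]
 [139 139 139 137 135 140 138 109  49  49  49  62 110 141 140 140 143 142 142 139 132 110  62  41]]
```

The ring band measures left 262.2, back 202.2 and front 207.9, against predictions of 262.5, 202.3 and 207.9. The stub mid is at u 267.3, so the ring is centred. I'm lowering in small steps.

Call:
jog_arm(
  moves=[
    [0,0,0,0,0,4,0],
    [0,0,0,0,0,3,0],
    [0,0,0,0,0,2,0],
    [0,0,0,0,0,0,0],
  ],
)

```text
clock: 23.38
position: [0.547, 0.053, 0.1652]
orientation: [-2.768, -1.485, 0.003]
wrist_force: [-0.1, -0.7, -2.3]
finger_gap: 0.0275
gripper_force: 59.9
```

Call:
jog_arm(
  moves=[
    [0,0,0,0,0,2,0],
    [0,0,0,0,0,2,0],
    [0,0,0,0,0,0,0],
  ],
)

```text
clock: 23.75
position: [0.547, 0.053, 0.1613]
orientation: [-2.768, -1.485, 0.003]
wrist_force: [0.2, 0.3, -2.0]
finger_gap: 0.028
gripper_force: 59.9
```

Call:
jog_arm(
  moves=[
    [0,0,0,0,0,2,0],
    [0,0,0,0,0,2,0],
    [0,0,0,0,0,0,0],
  ],
)

```text
clock: 24.12
position: [0.547, 0.053, 0.1573]
orientation: [-2.768, -1.485, 0.003]
wrist_force: [0.3, 1.2, -1.2]
finger_gap: 0.0278
gripper_force: 59.9
```

Call:
jog_arm(
  moves=[
    [0,0,0,0,0,1.8,0],
    [0,0,0,0,0,1.8,0],
    [0,0,0,0,0,0,0],
    [0,0,0,0,0,0,0],
  ],
)

```text
clock: 24.62
position: [0.5471, 0.053, 0.1539]
orientation: [-2.768, -1.485, 0.002]
wrist_force: [0.5, 0.2, -2.1]
finger_gap: 0.028
gripper_force: 59.9
```

Run:
```python
from fit import *
from cell import env,cams
np.set_printoptions(precision=4,suppress=True,linewidth=220)
st=env.state(); p=st["position"]; q=[5.08,.71,.14]; rc=p+off(q,56.6)
f=cams.grab_frame("scene"); np.savez("pics/fin.npz",**f)
print(p,Ro.from_rotvec(st["orientation"]).as_matrix()[:,2],st["wrist_force"],"ring",rc,st["gripper_force"])
e=np.array([proj(f,rc+.01475*np.array([np.cos(a),np.sin(a),0]))+[.51,-.15] for a in np.linspace(0,6.28,73)]); print("mid band pred",e.min(0),e.max(0))
I=f["image"].astype(float); print("L rows 204 cols 258"); print((I.sum(2)/3)[204:220,258:280].astype(int))
cv2.imwrite("pics/g7.png",crop(f,238,165,64,60,640,600,5))
```

```text
[0.5471 0.053  0.1539] [-0.0014 -0.0003 -1.    ] [ 0.5157  0.2238 -2.0831] ring [0.5406 0.0418 0.0517] 59.858062863349915
mid band pred [262.307  207.9885] [272.1542 213.659 ]
L rows 204 cols 258
[[ 70  70  70  70  70  70  69  68  69  69  70  68  68  75  82  88  93  82  66  67  68  68]
 [ 62  65  63  66  70  68  67  67  66  67  68  68  68  73  79  86  93  79  85  93  65  67]
 [ 39  40  37  40  47  66 107 111  78  90  92  82  70  79  84  84 101 105 117 122 108  94]
 [ 22  76 114 113  89  43 122 143  96 105 106 101  83  77  93  90  96 111 115 121 132 125]
 [ 81 129 144 186 191  67  90 119 102 106 108 108  90  66  95 108  97  89  67  75  90  94]
 [ 94 134 140 165 162  77  80  89  99 107 108 106  96 101 122 117  98  74  59  60  47  24]
 [114 131 142 116  67 102 116  93  92 101 101 100 114 133 127 110 111 120 121 123 112  72]
 [137 139 143 119  72 117 135  95  67  77  77  81 110 119  85  79 114 145 143 143 138 106]
 [140 140 142 121  67  86 118 104  56  52  54  55  75  82  77 106 131 144 143 139 132 110]
 [138 139 140 127  89  77  80  79  56  50  50  48  63  99 122 132 143 141 142 140 136 128]
 [134 137 139 130 109 102  98  95  93  81  90 107 118 127 130 127 141 140 140 140 140 141]
 [190 131 135 129 110 107 115 118 120 116 121 129 130 124 118 124 140 139 139 139 137 132]
 [234 217 190 128 123 113 110 115 120 124 124 123 119 119 125 135 140 140 139 140 136 128]
 [238 239 232 218 191 129 126 123 120 122 124 124 125 129 139 141 141 141 141 141 139 136]
 [237 238 239 238 232 186 132 133 132 133 135 136 137 139 143 142 142 142 139 135 138 140]
 [218 214 218 234 239 232 187 131 135 137 138 139 140 140 141 141 141 138 128 120 125 126]]
```

View pics/g7.png

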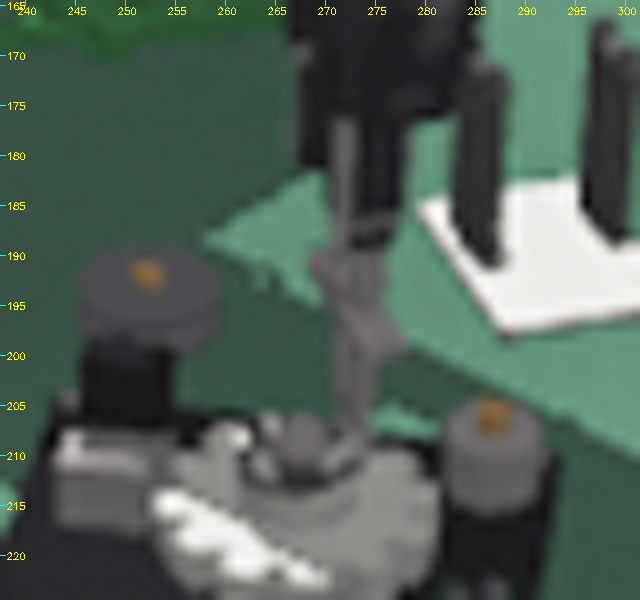

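The ring sits round the stub in the groove: left edge u 262.1, front v about 213, stub mid u 267.2, which puts it within about 1 mm of centre. The wrist carries only the pliers' weight, and the blade is still in its slot at (251,203). I'm handing it in.

```bash
python3 -c "
from cell import env
print(env.job_done())"
```

```text
the job is handed in; nothing more can be done
None
```

I handed the job in at about 25 s: the blade is down in the locking slot, and the squeezed pliers hold the spread ring level with the groove, centred to about 1 mm and not resting on the unit.

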